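# Register a well plate in the corner of a warming stage

## Task

Gently slide the clear well plate across the black warming stage until it is fully home in the corner, one long side flush against the far stop bar and its end against the short left-hand stop bar. Then push the post of the pivoting retaining lever round until the post rests against the plate's near long side. Only push with the fingertips: never lift or tip the plate, and leave the bottle, jar and dish where they are; finish clear of everything.

Things in the scene. Friction and masses are not known exactly. Their poses are not given: they have to be found in the camera images.
- plate_center (a point): Centre (10 mm above the underside) of the loose well plate: a pale clear plastic block with 12 round wells, 86 mm along its x, 128 mm along its y, 20 mm high, about 0.12 kg, flat on the stage. It starts within 20 degrees of square to the stage, nearer the robot and farther right (-y) than its home. It slides with ordinary friction, a newton or two.
- corner (a point): Inner corner where the faces of the two stop bars would meet, level with the stage's black top. Axes: x to the stage's far side, y left, z up. Steel bars 12 mm high, 10 mm thick: far stop (face at x = 0 here, from y = -125 to -10 mm) and short left stop (face at y = 0, from x = -65 to -10 mm). With the plate home its centre is at x = -43, y = -64 mm here.
- pivot (a point): Fixed pivot of the retaining lever, at the level of the stage's top, at x = -102, y = +12 mm of the corner's frame; its axes are the stage's. The pivot stack is 16 to 18 mm across and rises 15 mm above the stage's top.
- post (a point): Middle of the steel post at the free end of the retaining lever, 75 mm from the pivot. The post is an upright cylinder of 16 mm diameter, from 2.5 to 32.5 mm above the stage's top (this point is 17.5 mm above it). The lever itself is a flat bar 11 mm wide, its top 12.5 mm above the stage.
- retainer (a joint): Angle of the retaining lever (rad), swinging level over the stage. At 0 it points from the pivot to the stage's near side (-x); it grows counter-clockwise seen from above, so at 1.57 it points to the stage's right (-y). It meets the home plate at about 1.68; travel ends at 1.85. Starts between 0 and 0.4. No spring: it stays where left; about 1 N at the post moves it.
- bottle_mid (a point): Middle of a small white bottle with a blue cap, 44 mm diameter, 85 mm high, standing on the bench to the right of the stage. A bystander.
- jar_mid (a point): Middle of a brown glass jar with a white lid, 52 mm diameter, 60 mm high, on the bench beyond the far side of the stage. A bystander.
- dish_mid (a point): Middle of a round pale clear dish with a lid, 57 mm diameter, 14 mm high, on the bench to the right of the stage. A bystander.
- plate: The same well plate, origin at the centre of its underside, 10 mm below plate_center, same axes.
- stage: Fixed warming stage, a pale slab with a black top 30 mm above the bench, 240 mm (x) by 340 mm (y). This origin is at bench level; the axes are the corner's, and the corner is at x = +100, y = +120 mm here. The slab spans x = -125 to +115 mm and y = -190 to +150 mm here.
Not all that is in view belongs to the job. Of the things like the plate, leave any that is purple; of the rest the larger one is meant.

How it is judged (in metres and radians):
On the way, in this order (a step that is already met when the one before it is completed fails the run):
1. the plate is in the corner (within 6 mm of both bars, nearly square) with the retaining lever still open (x of plate_center in the frame of corner between -0.049 and -0.039 m and y of plate_center in the frame of corner between -0.07 and -0.06 m and angle between the x axis of plate_center and the x axis of corner, either way round below 0.08 rad and height (world z) of plate_center below 0.043 m and value of joint retainer below 1.4 rad), for 0.2 s.
2. the lever's post is against the plate's near side (x of post in the frame of plate_center between -0.0545 and -0.046 m and value of joint retainer above 1.5 rad), for 0.2 s.
At the end, for the whole second after the job is handed in: the plate lies flat on the stage within 3 mm of both stop bars and within 0.03 rad of square, at rest, and the retaining lever is swung in with its post within 3.5 mm of the plate's near long side (all of step 2 and x of plate_center in the frame of corner between -0.046 and -0.039 m and y of plate_center in the frame of corner between -0.067 and -0.06 m and angle between the x axis of plate_center and the x axis of corner, either way round below 0.03 rad and height (world z) of plate_center below 0.043 m and linear speed of plate below 0.01 m/s); the robot touches nothing.
It fails at once if the plate is lifted or tipped (height (world z) of plate_center above 0.048 m or angle between plate_center's own z axis and vertical above 0.12 rad).
It fails at once if the plate is shoved faster than 0.4 m/s (linear speed of plate above 0.4 m/s).
It fails at once if the plate is pressed with more than 80 N (contact force between the fingers and plate above 80 N).
It fails at once if the bottle, jar or dish is moved by more than 15 mm (distance of any of bottle_mid, jar_mid, dish_mid from where it was at the start of the episode above 0.015 m).
It also fails if it takes over 72 s, if anything falls off the work surface, if the arm or the gripper's body presses on something with over 40 N, if the wrist force passes 120 N, or if a joint passes its speed limit or range.

## Robot

A 6-joint arm with a two-finger parallel gripper is mounted at the origin on the work surface. World frame = base frame: x ahead of the robot, y to its left, z up, the work surface at z = 0. Lengths are in mm, angles in rad, forces in N, time in s.
With the tool pointing down it reaches from about 300 to 875 mm from the base axis. Payload 6.4 kg.
Tool frame: the origin (TCP) lies midway between the tips of the shut fingers; the grasp point (between the pads) lies 19 mm behind it; z points along the fingers, x is the direction in which the jaws open and shut, and the axes are right-handed (so a half turn about z gives the same grasp; the last joint's range is limited). The gripper opens to 85 mm and grips with 20 to 120 N. Pads are 22 mm wide; open, the fingers measure 114 mm over their backs; the gripper's body (76 mm by 85 mm) begins 54 mm behind the grasp point. The pads swing forward as they close: fully open they stand 13 mm farther back than shut.
Start: joints at [-1.48, 0.181, 1.607, -0, 1.354, -0.206], TCP at [168.181, -549.869, 231.288] pointing down, gripper open.
Joint ranges: [-2.99, 2.99], [-0.89, 2.07], [0.3, 2.58], [-1.14, 4.28], [0, 2.63], [-3.12, 3.12]. Speed limits (rad/s): [2.57, 2.57, 3.01, 3.14, 3.14, 3.14].

## Interface

Orientations are given as a 3x3 rotation matrix whose columns are the frame's x, y, z axes.
In Python, from workcell import manip gives the robot as it stands.
- The arm moves only by the tool arm_command, never from a script. Its argument "increments" is a list of rows, each a list of 7 numbers: the gripper's target within -1 to 1 (fully open at 1, half-way at 0, shut at -1), then the shift along the tool's x, y, z in m, then the turn, a rotation vector about the tool's x, y, z in degrees. In form: [[hand, tx, ty, tz, rx, ry, rz], ...]. A call has 1 to 20 rows; each row is the pose to reach, as a shift and turn from the pose commanded when the call began, along the tool's axes at that moment; what a row does not reach only later rows make up. A row lasts 1/8 s, in which the tool goes at most 62.5 mm and 10.7 degrees, less where a joint would pass 70% of its speed; a pose out of reach is approached as far as the arm can. A call with a gripper value outside its range is refused whole. The fingers move at their own pace and stop on an object; the grip force is fixed at half the most. Time passes only in rows, so rows that repeat a pose let the fingers close. It gives the time, the measured TCP pose, the force and the opening at its end, in the units of the state.
- manip.get_state(): the state, without advancing time (a new reading comes with each control period).
- manip.read_camera(name): name is "scene" or "side" or "wrist"; returns a dict with "pixels" (480x640x3 uint8, red, green, blue), "mtx" (3x3 intrinsics, pixels), "dist" ([k1, k2, p1, p2, k3] as OpenCV has them; the pictures are not rectified), "R" (3x3) and "t" (3): a world point X has camera coordinates R X + t; the wrist camera has in their place "T_tool_cam" (4x4, takes a point from camera to tool coordinates, whose origin is the TCP and whose axes are the tool frame's). Camera axes: x right, y down, z forward; pixel columns grow to the right and rows downward; lengths in mm; the calibration is good to about 2 mm. A picture is of the moment at which its call begins: read the wrist's pose just before it. There is no depth.
- manip.job_done(): hands the job in, once; it reports no verdict.
Trained networks look in a picture, given as the dict that the camera call returned (one of the last four; its "shot" number tells which), for a name from the list of things; names that differ only in an ending like _2 or _b are one class to them, and where a whole thing is asked for, a point or a joint stands for the part that bears it (a point fixed in the world has none). Each returns a list of dicts, best first, with "score" (0 to 1); they miss things now and then, are a little off and sometimes report something else, mostly with a low value. They report only what shows in the picture. A call takes as long as a camera call. They do not tell look-alikes from the thing itself.
- manip.search_frame(query, picture): "xyz" ([x, y, z] in mm, in the coordinates of the camera as it stood for that picture, good to about 4 mm: the middle of the surface that is visible of it).
- manip.trace(query, picture): "mask" (480x640 bool, what is visible of it).
- manip.mark_of(query, picture): "xyz" ([x, y, z] in mm, in the coordinates of the camera as it stood for that picture, good to about 4 mm: a listed point, or the origin of a listed thing).
The state is a dict: "t": time; "q": joint angles; "joint_vel": joint speeds; "joint_efforts": joint torques, N m; "ee_pos": TCP position; "tool_rot": TCP orientation; "wrist_force": force on the tool from outside, world axes, zero at the start; "torque": the same for the moment, N m; "gripper_width": opening from 0.0 (shut) to 1.0 (fully open).
Only numpy, scipy, OpenCV 4.12 (cv2) and the standard library are available. Lean on these libraries where they do the work, as an engineer would, in place of code of your own. Each camera call takes 0.05 s, during which the arm holds its last target. There are 200 camera calls.

## Working session

There is one attempt and no reset: what is moved stays moved. The work goes in short steps, Python scripts to look and compute and a tool call to move; the robot and the scene stay as the last step left them, time stands still between calls to the robot, and variables do not carry over. Pictures are saved under pics/ and viewed, about 8 in all and at most 12, crops included, and the job is handed in when it is done.

Besides the shell and the picture viewer there is one more tool, called after "Emit:" in YAML: its name, and indented under it one key for each argument. arm_command: Moves the arm, as the interface text tells. Its arguments: {"type":"object","properties":{"increments":{"type":"array"}},"required":["increments"]}

```bash
mkdir -p pics; cat > h.py <<'E'
import numpy as np, cv2
from workcell import manip
def w(cam,p):  # camera mm -> world
    return np.array(cam["R"]).T@(np.array(p)-np.array(cam["t"]))
def px(cam,X):
    return cv2.projectPoints(np.array(X,float).reshape(-1,1,3),cv2.Rodrigues(np.array(cam["R"],float))[0],np.array(cam["t"],float),np.array(cam["mtx"],float),np.array(cam["dist"],float))[0][:,0]
def ray(cam,uv,z):
    n=cv2.undistortPoints(np.array(uv,float).reshape(-1,1,2),np.array(cam["mtx"],float),np.array(cam["dist"],float))[:,0]
    R=np.array(cam["R"]);t=np.array(cam["t"]);C=-R.T@t
    d=np.c_[n,np.ones(len(n))]@R
    return C+d*((z-C[2])/d[:,2])[:,None]
def shot(name):
    s=manip.get_state(); c=dict(manip.read_camera(name))
    if name=="wrist":
        T=np.array(c["T_tool_cam"]);Rt=np.array(s["tool_rot"]);p=np.array(s["ee_pos"])
        Rwc=Rt@T[:3,:3];o=Rt@T[:3,3]+p
        c["R"]=Rwc.T;c["t"]=-Rwc.T@o
    return c
def save(c,n,crop=None,scale=1):
    im=c["pixels"][:,:,::-1]
    if crop: x0,y0,x1,y1=crop; im=im[y0:y1,x0:x1]
    cv2.imwrite("pics/"+n,cv2.resize(im,None,fx=scale,fy=scale,interpolation=cv2.INTER_CUBIC))
E
python3 - <<'E'
from h import *
np.set_printoptions(precision=1,suppress=True)
for n in ["scene","side"]:
    c=shot(n); save(c,n+"0.png")
    raw=c
    for q in ["plate_center","corner","pivot","post","bottle_mid","jar_mid","dish_mid","stage"]:
        for r in manip.mark_of(q,raw)[:3]:
            X=w(c,r["xyz"]); print(n,q,round(r["score"],2),X,px(c,X)[0])
print(manip.get_state())
E
```

```text
scene plate_center 0.75 [845.2 -12.4   8.4] [337.8 334.5]
scene plate_center 0.75 [624.9 286.4  12.3] [434.6 213. ]
scene plate_center 0.6 [603.6 -30.6  40.1] [290.  228.3]
scene corner 0.93 [716.2  66.4  31. ] [354.7 262.1]
scene pivot 0.56 [621.6  95.8  28.7] [351.7 225.3]
scene post 0.54 [545.1 111.4  49.2] [346.7 191.9]
scene bottle_mid 0.58 [ 567.4 -273.8   47. ] [164.5 239.1]
scene jar_mid 0.85 [ 755.7 -118.4   30.4] [266.5 301.7]
scene dish_mid 0.96 [ 460.2 -283.     8.8] [157.3 215.8]
scene stage 0.6 [588.5 -30.7   2.3] [288.2 235.6]
side plate_center 0.93 [841.7 -12.    1.3] [417.3 251.9]
side plate_center 0.8 [604.4 -33.7  40.5] [291.9 268.3]
side plate_center 0.8 [623.4 283.2   7.9] [257.  195.7]
side corner 0.89 [714.9  62.9  27.1] [335.4 231.9]
side pivot 0.87 [618.6  98.   27.7] [278.2 232. ]
side post 0.72 [541.9 117.   50.1] [232.6 223.9]
side bottle_mid 0.9 [ 571.9 -274.    41.6] [325. 385.]
side jar_mid 0.86 [ 764.2 -115.1   30.7] [406.7 281.2]
side dish_mid 0.86 [ 460.7 -288.2    6.1] [238.1 441.4]
side stage 0.75 [585.5 -31.3  -0.4] [281.3 290.5]
side stage 0.68 [620.7  95.4  23.8] [279.9 234.3]
{'t': 0.9, 'q': array([-1.5,  0.2,  1.6,  0. ,  1.4, -0.2]), 'joint_vel': array([ 0.,  0., -0.,  0.,  0.,  0.]), 'joint_efforts': array([ -0. , -44.5, -35.2,  -0. ,   0. ,   0. ]), 'ee_pos': array([ 168.2, -549.9,  231.3]), 'tool_rot': array([[ 0.3, -1. ,  0. ],
       [-1. , -0.3, -0. ],
       [ 0. , -0. , -1. ]]), 'wrist_force': array([ 0.4, -0.4, -0.7]), 'torque': array([-0.,  0.,  0.]), 'gripper_width': 1.0002947622330216}
```

View pics/scene0.png

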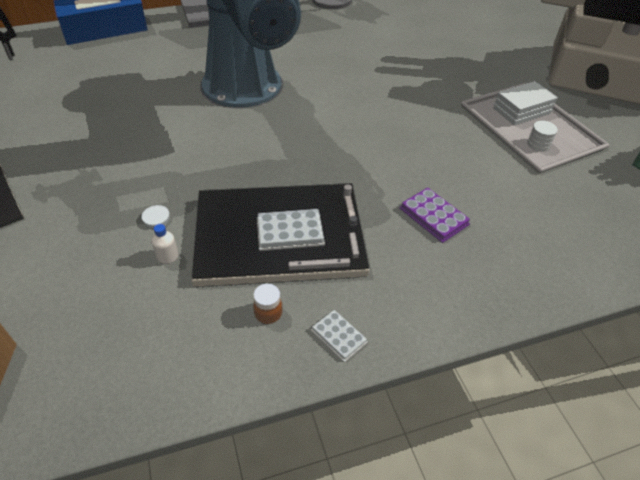

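View pics/side0.png

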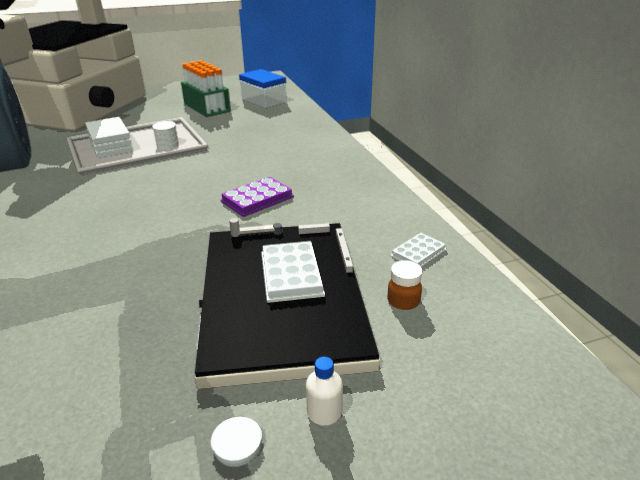

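The scene holds three look-alikes: a white plate on the stage at scene (290,228), a purple one at (434,213), and a small white one on the bench at (338,334). The purple one is excluded, and of the other two the one on the stage is larger, so I choose that. In the side view it is at (292,270) and the retaining post at (233,226). Next I'll take a closer look with the wrist camera.

```bash
cat >> h.py <<'E'
def go(p,yaw_deg):
    "tool-frame shift (m) and rotvec (deg) to put TCP at p with tool x at yaw, z down"
    from scipy.spatial.transform import Rotation as Ro
    s=manip.get_state();R=np.array(s["tool_rot"]);a=np.radians(yaw_deg)
    x=np.array([np.cos(a),np.sin(a),0]);z=np.array([0,0,-1.]);G=np.c_[x,np.cross(z,x),z]
    return np.round(R.T@(np.array(p)-s["ee_pos"])/1000,4),np.round(Ro.from_matrix(R.T@G).as_rotvec(degrees=True),2)
E
python3 - <<'E'
from h import *
np.set_printoptions(precision=2,suppress=True)
c=shot("wrist"); print(c["T_tool_cam"],c["mtx"])
print(go([560,0,330],-102.5))
c=shot("scene"); save(c,"crop.png",(180,160,400,370),3)
E
```

```text
[[   1.      0.      0.     -0.54]
 [  -0.      0.96    0.26  -67.17]
 [  -0.     -0.26    0.96 -143.12]
 [   0.      0.      0.      1.  ]] [[351.52   0.   316.48]
 [  0.   351.52 244.1 ]
 [  0.     0.     1.  ]]
(array([-0.41, -0.54, -0.1 ]), array([ 0.  , -0.  , 29.51]))
```

View pics/crop.png

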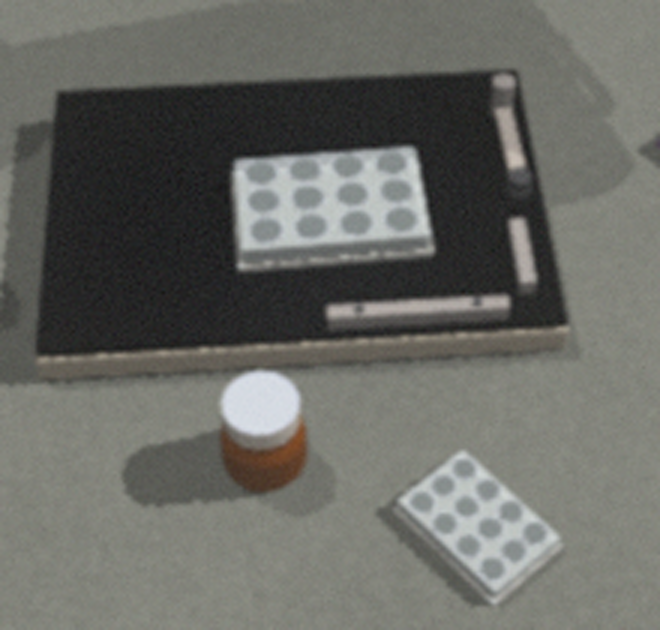

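The crop confirms the white 4x3-well plate at crop (333,205), on the stage, clearly larger than the one at (480,530). The post is at (503,90) and the pivot at (518,183). I'm moving the camera above the stage.

Emit:
arm_command:
  increments:
    - [1,0,0,-0.02,0,0,0]
    - [1,-0.04,-0.05,-0.04,0,0,4]
    - [1,-0.08,-0.1,-0.06,0,0,8]
    - [1,-0.12,-0.15,-0.06,0,0,12]
    - [1,-0.16,-0.2,-0.06,0,0,16]
    - [1,-0.2,-0.25,-0.06,0,0,20]
    - [1,-0.24,-0.31,-0.05,0,0,24]
    - [1,-0.28,-0.37,-0.04,0,0,28]
    - [1,-0.32,-0.43,-0.03,0,0,29.5]
    - [1,-0.36,-0.49,-0.02,0,0,29.5]
    - [1,-0.39,-0.54,-0.02,0,0,29.5]
    - [1,-0.395,-0.58,-0.02,0,0,29.5]
    - [1,-0.395,-0.58,-0.02,0,0,29.5]
    - [1,-0.395,-0.58,-0.02,0,0,29.5]
    - [1,-0.395,-0.58,-0.02,0,0,29.5]
    - [1,-0.395,-0.58,-0.02,0,0,29.5]

```text
t: 3.0
ee_pos: [606.7, -3.5, 251.6]
tool_rot: [[-0.218, -0.976, 0.0], [-0.976, 0.218, -0.0], [0.0, -0.0, -1.0]]
wrist_force: [0.5, -0.9, -0.0]
gripper_width: 1.001
```

```bash
python3 - <<'E'
from h import *
np.set_printoptions(precision=1,suppress=True)
c=shot("wrist"); save(c,"wrist1.png")
s=manip.get_state();print(s["t"],s["ee_pos"],s["q"],s["gripper_width"])
for q in ["plate_center","corner","pivot","post","stage"]:
    for r in manip.mark_of(q,c)[:2]:
        X=w(c,r["xyz"]); print(q,round(r["score"],2),X,px(c,X)[0])
for q in ["plate_center","stage"]:
  for r in manip.trace(q,c)[:2]:
    m=r["mask"].astype(np.uint8); k=max(cv2.findContours(m,0,2)[0],key=cv2.contourArea)
    R=cv2.minAreaRect(k); ap=cv2.approxPolyDP(k,0.03*cv2.arcLength(k,True),True)[:,0]
    print(q,r["score"],m.sum(),ap.tolist(), ray(c,ap,50 if q[0]=='p' else 30))
E
```

```text
3.05 [606.8  -3.5 251.7] [-0.2  0.2  1.5 -0.   1.4  1.6] 1.0030648425998174
plate_center 0.93 [605.9 -28.9  41.2] [341.5 211.4]
plate_center 0.79 [621.8 280.9   8. ] [ 78.6 250.9]
corner 0.58 [712.4  66.6  32. ] [224.7 127. ]
pivot 0.77 [617.8  97.1  33.7] [221.5 225.1]
post 0.88 [545.5 114.8  49. ] [221.4 296.3]
stage 0.56 [604.9 -32.3  27.1] [344.  209.4]
plate_center 0.86 1087 [[253, 0], [276, 32], [314, 0]] [[808.9   9.1  50. ]
 [778.9  -4.4  50. ]
 [796.9 -43.1  50. ]]
plate_center 0.8 10460 [[406, 170], [282, 172], [285, 253], [404, 251]] [[633.8 -97.6  50. ]
 [657.8  19.8  50. ]
 [577.9  36.5  50. ]
 [553.5 -83.   50. ]]
stage 0.66 56681 [[198, 113], [216, 327], [502, 325], [534, 114]] [[ 731.5   89.3   30. ]
 [ 502.9  139.5   30. ]
 [ 431.6 -186.7   30. ]
 [ 659.6 -238.8   30. ]]
```

View pics/wrist1.png

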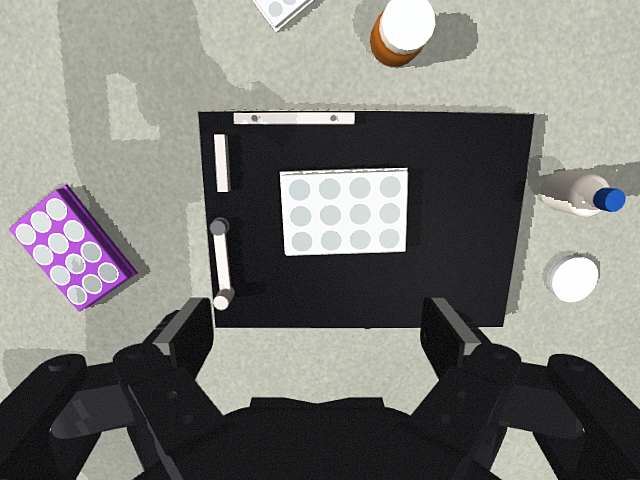

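The wrist view shows the plate at (345,212), nearly square to the stage; the corner at (225,125) between the two bars; the pivot at (220,227) and the post at (222,299). Stage yaw is about -12.35°, the corner about (714,65), and the plate must go about +43 mm in x and +53 mm in y (stage axes). I'll lower the open fingers behind its near side.

Emit:
arm_command:
  increments:
    - [1,0.014,0.033,0.02,0,0,-0.25]
    - [1,0.027,0.067,0.06,0,0,-0.25]
    - [1,0.027,0.067,0.1,0,0,-0.25]
    - [1,0.027,0.067,0.14,0,0,-0.25]
    - [1,0.027,0.067,0.18,0,0,-0.25]
    - [1,0.027,0.067,0.205,0,0,-0.25]
    - [1,0.027,0.067,0.22,0,0,-0.25]
    - [1,0.027,0.067,0.2275,0,0,-0.25]
    - [1,0.027,0.067,0.2275,0,0,-0.25]
    - [1,0.027,0.067,0.2275,0,0,-0.25]

```text
t: 4.65
ee_pos: [536.9, -14.6, 24.8]
tool_rot: [[-0.212, -0.977, 0.002], [-0.977, 0.212, -0.0], [0.0, -0.002, -1.0]]
wrist_force: [-0.6, -0.7, 0.3]
gripper_width: 1.0
```

```bash
cat >> h.py <<'E'
C=np.array([714.2,65.2]);YAW=-12.35;_a=np.radians(YAW)
ex=np.array([np.cos(_a),np.sin(_a)]);ey=np.array([-ex[1],ex[0]])
def cf(X): d=np.array(X)[...,:2]-C; return np.stack([d@ex,d@ey],-1)
def wf(x,y): return C+x*ex+y*ey
def st():
    s=manip.get_state(); f=np.array(s["wrist_force"]); print("t",round(s["t"],2),"cf",cf(s["ee_pos"]),"z",s["ee_pos"][2],"F",f[:2]@ex,f[:2]@ey,f[2]); return s
E
python3 - <<'E'
from h import *
np.set_printoptions(precision=1,suppress=True)
st(); c=shot("side"); save(c,"side1.png",(180,180,420,420),2.5)
E
```

```text
t 4.65 cf [-156.1 -115.8] z 24.799040933288627 F -0.45504134313763406 -0.815698199776356 0.2924213489971543
```

View pics/side1.png

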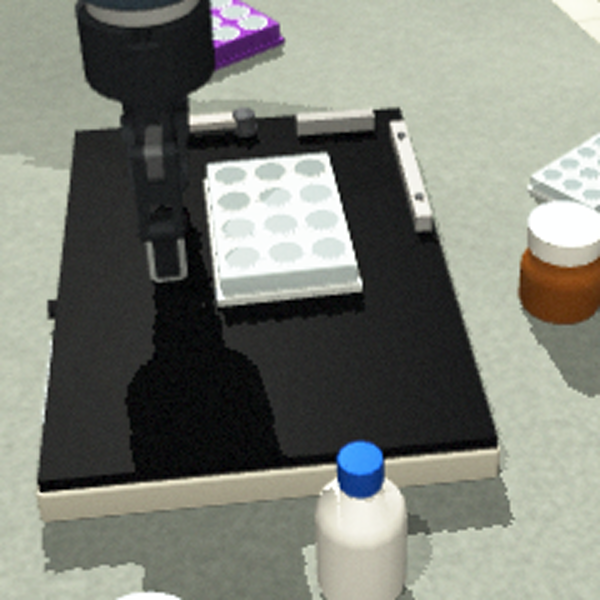

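The fingers stand just above the stage at crop (168,270), clear of the plate's near side. I'll push towards the far bar.

Emit:
arm_command:
  increments:
    - [1,0,-0.005,0,0,0,0]
    - [1,0,-0.01,0,0,0,0]
    - [1,0,-0.014,0,0,0,0]
    - [1,0,-0.017,0,0,0,0]
    - [1,0,-0.02,0,0,0,0]
    - [1,0,-0.023,0,0,0,0]
    - [1,0,-0.027,0,0,0,0]
    - [1,0,-0.031,0,0,0,0]
    - [1,0,-0.035,0,0,0,0]
    - [1,0,-0.039,0,0,0,0]
    - [1,0,-0.043,0,0,0,0]
    - [1,0,-0.046,0,0,0,0]
    - [1,0,-0.049,0,0,0,0]
    - [1,0,-0.051,0,0,0,0]
    - [1,0,-0.053,0,0,0,0]
    - [1,0,-0.054,0,0,0,0]
    - [1,0,-0.055,0,0,0,0]
    - [1,0,-0.055,0,0,0,0]

```text
t: 6.95
ee_pos: [590.0, -26.1, 23.8]
tool_rot: [[-0.212, -0.977, 0.0], [-0.977, 0.212, -0.0], [0.0, -0.0, -1.0]]
wrist_force: [-0.5, -0.5, 1.3]
gripper_width: 1.002
```

```bash
cat > pl.py <<'E'
from h import *
np.set_printoptions(precision=1,suppress=True)
import sys
def plate(cams=("scene","side","wrist")):
    for n in cams:
        c=shot(n)
        for r in manip.mark_of("plate_center",c)[:3]:
            X=w(c,r["xyz"])
            if abs(X[2]-40)<12: print(n,"plate cf",cf(X),round(r["score"],2))
        for r in manip.trace("plate_center",c)[:3]:
            m=r["mask"].astype(np.uint8); k=max(cv2.findContours(m,0,2)[0],key=cv2.contourArea)
            ap=cv2.approxPolyDP(k,0.03*cv2.arcLength(k,True),True)[:,0]
            P=cf(ray(c,ap,50)); 
            if len(ap)==4 and abs(P.mean(0)[0]+60)<70: print(n,"top corners",P.round(0).tolist())
    return c
if __name__=="__main__": st(); plate()
E
python3 pl.py
```

```text
t 6.95 cf [-101.8 -115.7] z 23.82493164730026 F -0.37625244587922163 -0.5598740123564069 1.3193457781964906
scene top corners [[-124.0, 111.0], [-20.0, 171.0], [-63.0, 243.0], [-174.0, 185.0]]
scene top corners [[-83.0, -55.0], [-86.0, -175.0], [8.0, -181.0], [5.0, -61.0]]
side plate cf [ -44.2 -121. ] 0.97
side top corners [[-9.0, -66.0], [-78.0, -63.0], [-91.0, -207.0], [-10.0, -205.0]]
wrist plate cf [ -46.7 -115.3] 0.71
```

Emit:
arm_command:
  increments:
    - [1,0,-0.001,0,0,0,0]
    - [1,0,-0.002,0,0,0,0]
    - [1,0,-0.003,0,0,0,0]
    - [1,0,-0.004,0,0,0,0]
    - [1,0,-0.004,0,0,0,0]

```text
t: 8.02
ee_pos: [594.0, -26.9, 23.8]
tool_rot: [[-0.212, -0.977, 0.0], [-0.977, 0.212, -0.0], [-0.0, -0.0, -1.0]]
wrist_force: [0.8, 0.2, -0.4]
gripper_width: 0.999
```

Emit:
arm_command:
  increments:
    - [1,0,-0.001,0,0,0,0]
    - [1,0,-0.002,0,0,0,0]
    - [1,0,-0.003,0,0,0,0]
    - [1,0,-0.003,0,0,0,0]

```text
t: 8.52
ee_pos: [594.5, -27.0, 23.5]
tool_rot: [[-0.212, -0.977, -0.005], [-0.977, 0.212, 0.001], [0.0, 0.005, -1.0]]
wrist_force: [-9.4, 1.6, 8.5]
gripper_width: 1.0
```

```bash
python3 - <<'E'
from pl import *
st(); c=plate(("side","wrist")); save(c,"wrist2.png")
E
```

```text
t 8.53 cf [ -97.2 -115.7] z 23.548340240026256 F -9.5560841070284 -0.49192844613380043 8.497324738915308
side plate cf [ -42.1 -121.3] 0.68
side top corners [[-73.0, -66.0], [-86.0, -208.0], [-5.0, -203.0], [-6.0, -67.0]]
wrist plate cf [ -41.6 -115.1] 0.63
wrist top corners [[-3.0, -58.0], [-83.0, -58.0], [-82.0, -179.0], [-3.0, -179.0]]
```

View pics/wrist2.png

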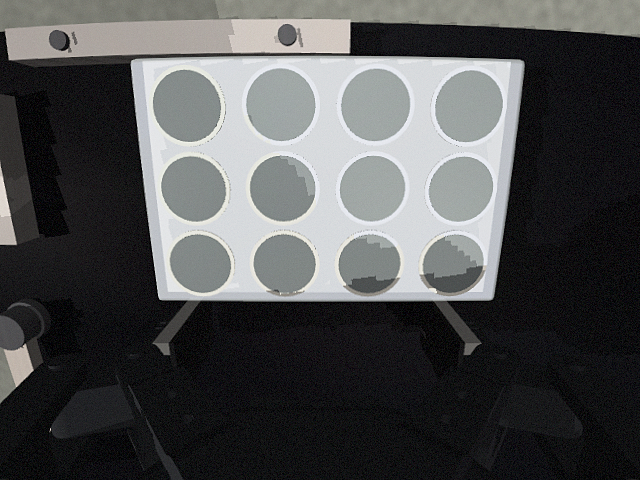

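In the wrist view the plate's far edge (row 60) touches the far bar, which spans columns 5-350. It reads 9.5 N at TCP x=-97, so the plate is flush in x, with its right end near column 520. Next: back off, lift, turn 90°, and come down beyond the right end.

Emit:
arm_command:
  increments:
    - [1,0,0.008,0,0,0,0]
    - [1,0,0.018,0,0,0,0]
    - [1,0,0.018,-0.04,0,0,0]
    - [0,0,0.018,-0.09,0,0,0]
    - [-0.2,0.01,0.01,-0.09,0,0,-10]
    - [-0.2,0.02,0,-0.09,0,0,-20]
    - [-0.2,0.03,-0.01,-0.09,0,0,-30]
    - [-0.2,0.04,-0.02,-0.09,0,0,-40]
    - [-0.2,0.05,-0.03,-0.09,0,0,-50]
    - [-0.2,0.06,-0.04,-0.09,0,0,-60]
    - [-0.2,0.07,-0.048,-0.09,0,0,-70]
    - [-0.2,0.084,-0.048,-0.09,0,0,-80]
    - [-0.2,0.094,-0.048,-0.09,0,0,-90]
    - [-0.2,0.094,-0.048,-0.09,0,0,-90]
    - [-0.2,0.094,-0.048,-0.06,0,0,-90]
    - [-0.2,0.094,-0.048,-0.035,0,0,-90]
    - [-0.2,0.094,-0.048,-0.018,0,0,-90]
    - [-0.2,0.094,-0.048,-0.008,0,0,-90]
    - [-0.2,0.094,-0.048,-0.008,0,0,-90]

```text
t: 11.2
ee_pos: [623.4, -129.3, 31.3]
tool_rot: [[0.977, -0.213, -0.001], [-0.213, -0.977, 0.0], [-0.001, -0.0, -1.0]]
wrist_force: [1.2, 0.2, 1.0]
gripper_width: 0.404
```

```bash
python3 - <<'E'
from pl import *
s=st(); print(s["gripper_width"],s["q"]); c=plate(("side","wrist")); save(c,"wrist3.png")
E
```

```text
t 11.2 cf [ -47.1 -209.4] z 31.31600897828174 F 1.070375184873923 0.4894566805412969 0.9523039157307394
0.4036808129844001 [-0.4  0.5  1.6  0.   1.  -0.2]
side plate cf [ -39.9 -119.9] 0.84
side plate cf [-178.8   14.2] 0.42
wrist plate cf [ -42.6 -115.8] 0.69
wrist top corners [[-83.0, -95.0], [-83.0, -179.0], [-3.0, -179.0], [-3.0, -95.0]]
```

View pics/wrist3.png

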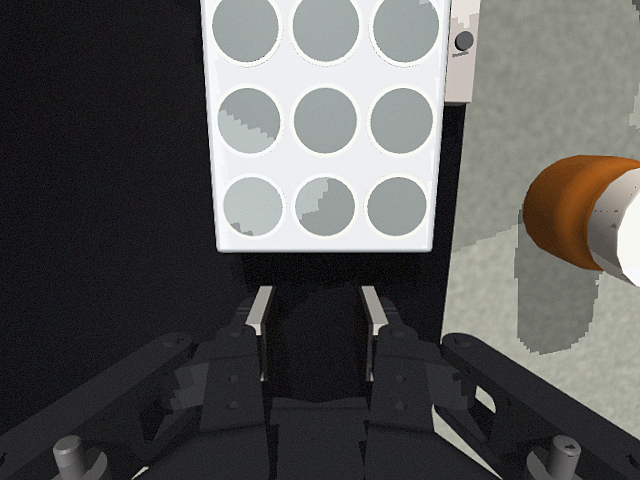

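The fingers (columns 260 and 375, row 300) straddle the middle of the plate's right end (row 250). The jar, seen at (590,210), is well off. I'll push left.

Emit:
arm_command:
  increments:
    - [-0.2,0,-0.006,0,0,0,0]
    - [-0.2,0,-0.01,0,0,0,0]
    - [-0.2,0,-0.013,0,0,0,0]
    - [-0.2,0,-0.016,0,0,0,0]
    - [-0.2,0,-0.019,0,0,0,0]
    - [-0.2,0,-0.022,0,0,0,0]
    - [-0.2,0,-0.026,0,0,0,0]
    - [-0.2,0,-0.03,0,0,0,0]
    - [-0.2,0,-0.034,0,0,0,0]
    - [-0.2,0,-0.038,0,0,0,0]
    - [-0.2,0,-0.042,0,0,0,0]
    - [-0.2,0,-0.046,0,0,0,0]
    - [-0.2,0,-0.05,0,0,0,0]
    - [-0.2,0,-0.054,0,0,0,0]
    - [-0.2,0,-0.057,0,0,0,0]
    - [-0.2,0,-0.06,0,0,0,0]
    - [-0.2,0,-0.063,0,0,0,0]
    - [-0.2,0,-0.065,0,0,0,0]
    - [-0.2,0,-0.066,0,0,0,0]
    - [-0.2,0,-0.066,0,0,0,0]

```text
t: 14.0
ee_pos: [637.7, -64.9, 31.8]
tool_rot: [[0.977, -0.212, 0.0], [-0.212, -0.977, 0.0], [0.0, -0.0, -1.0]]
wrist_force: [0.2, 0.5, -0.6]
gripper_width: 0.401
```

Emit:
arm_command:
  increments:
    - [-0.2,0,-0.001,0,0,0,0]
    - [-0.2,0,-0.002,0,0,0,0]
    - [-0.2,0,-0.003,0,0,0,0]
    - [-0.2,0,-0.003,0,0,0,0]

```text
t: 14.5
ee_pos: [638.3, -62.0, 31.8]
tool_rot: [[0.977, -0.212, 0.0], [-0.212, -0.977, 0.0], [0.0, -0.0, -1.0]]
wrist_force: [0.6, -0.2, -0.8]
gripper_width: 0.399
```

```bash
python3 - <<'E'
from pl import *
s=st(); c=plate(("side","wrist"))
E
```

```text
t 14.5 cf [ -46.9 -140.4] z 31.829554902692873 F 0.6475731478649327 -0.10067600361067328 -0.8444055126649698
side plate cf [-38.4 -63.2] 0.59
wrist plate cf [-39.5 -64. ] 0.64
wrist top corners [[-84.0, -27.0], [-83.0, -125.0], [-4.0, -126.0], [-3.0, -26.0]]
wrist top corners [[-84.0, -27.0], [-153.0, -23.0], [-197.0, -202.0], [-70.0, -127.0]]
```

Not yet against the left bar; I'll continue in 1 mm steps.

Emit:
arm_command:
  increments:
    - [-0.2,0,-0.001,0,0,0,0]
    - [-0.2,0,-0.002,0,0,0,0]
    - [-0.2,0,-0.002,0,0,0,0]

```text
t: 15.18
ee_pos: [638.4, -61.4, 31.9]
tool_rot: [[0.977, -0.212, -0.001], [-0.212, -0.977, -0.002], [-0.0, 0.002, -1.0]]
wrist_force: [-2.7, -5.9, 1.2]
gripper_width: 0.398
```

Emit:
arm_command:
  increments:
    - [-0.2,0,-0.001,0,0,0,0]
    - [-0.2,0,-0.002,0,0,0,0]
    - [-0.2,0,-0.002,0,0,0,0]

```text
t: 15.55
ee_pos: [638.3, -61.3, 31.9]
tool_rot: [[0.977, -0.212, -0.002], [-0.212, -0.977, -0.004], [-0.001, 0.004, -1.0]]
wrist_force: [-5.6, -11.4, 1.4]
gripper_width: 0.399
```

The plate is pressed against the left bar with 12 N. Now I'll back off, lift, shut the fingers and go round to the left of the post.

Emit:
arm_command:
  increments:
    - [-0.2,0,0.008,0,0,0,0]
    - [-0.2,0,0.02,0,0,0,0]
    - [-0.2,0,0.02,-0.05,0,0,0]
    - [-1,0,0.02,-0.1,0,0,0]
    - [-1,-0.02,-0.01,-0.1,0,0,0]
    - [-1,-0.05,-0.05,-0.1,0,0,0]
    - [-1,-0.08,-0.09,-0.1,0,0,0]
    - [-1,-0.11,-0.13,-0.1,0,0,0]
    - [-1,-0.13,-0.165,-0.1,0,0,0]
    - [-1,-0.13,-0.179,-0.1,0,0,0]
    - [-1,-0.13,-0.179,-0.1,0,0,0]
    - [-1,-0.13,-0.179,-0.06,0,0,0]
    - [-1,-0.13,-0.179,-0.03,0,0,0]
    - [-1,-0.13,-0.179,-0.015,0,0,0]
    - [-1,-0.13,-0.179,-0.015,0,0,0]

```text
t: 17.42
ee_pos: [549.7, 143.3, 45.9]
tool_rot: [[0.977, -0.213, -0.002], [-0.213, -0.977, -0.0], [-0.002, 0.001, -1.0]]
wrist_force: [0.1, 1.3, 0.4]
gripper_width: 0.003
```

```bash
python3 - <<'E'
from pl import *
s=st(); print(s["gripper_width"],s["q"]); c=plate(("side","scene","wrist")); save(c,"wrist4.png")
for q in("post","pivot","corner"):
    for r in manip.mark_of(q,c)[:1]: print(q,r["score"],cf(w(c,r["xyz"])))
E
```

```text
t 17.43 cf [-177.4   41.1] z 45.89998521487013 F -0.17725285525494933 1.2911610326809155 0.3653379110606582
0.0033027087396579466 [ 0.   0.4  1.7 -0.   1.   0.3]
side plate cf [-43.2 -67.7] 0.59
side top corners [[-7.0, -15.0], [-84.0, -17.0], [-84.0, -154.0], [-9.0, -154.0]]
scene plate cf [-43.  -66.3] 0.73
scene top corners [[-119.0, 110.0], [-20.0, 171.0], [-63.0, 243.0], [-177.0, 183.0]]
scene top corners [[-76.0, -2.0], [-82.0, -123.0], [2.0, -127.0], [11.0, -7.0]]
wrist top corners [[-97.0, 12.0], [-17.0, -30.0], [-3.0, -67.0], [-17.0, 9.0]]
wrist top corners [[-120.0, 25.0], [-99.0, 13.0], [-96.0, 17.0], [-106.0, 28.0]]
post 0.61 [-178.8   11.6]
pivot 0.96 [-99.6   8.6]
corner 0.94 [-2.7  0.4]
```

View pics/wrist4.png

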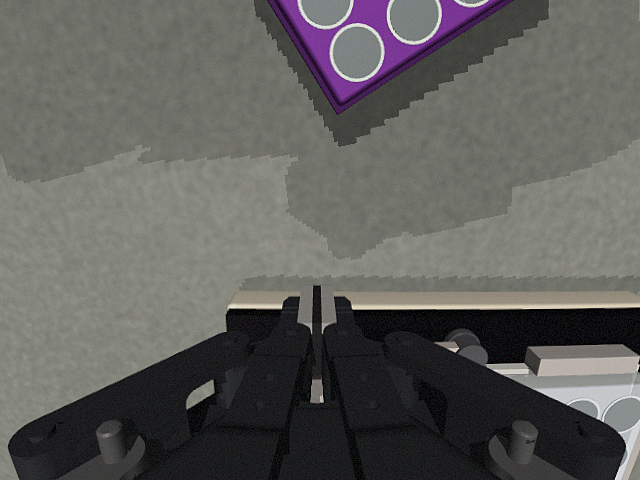

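The shut fingertips (318,290) stand left of the post, and the plate end meets the left bar at (580,365). I'll work out the arc.

```bash
python3 - <<'E'
import numpy as np
def P(th,o): return np.array([-102-75*np.cos(th)-o*np.sin(th),12-75*np.sin(th)+o*np.cos(th)])
b=np.array([-177.4,41.1])
for d,o in [(0,25),(0,19)]+[(d,19) for d in range(5,101,5)]:
    p=P(np.radians(d),o)-b; print([-1,round(p[0]/1000,3),round(-p[1]/1000,3),0,0,0,-d])
E
```

```text
[-1, np.float64(0.0), np.float64(0.004), 0, 0, 0, 0]
[-1, np.float64(0.0), np.float64(0.01), 0, 0, 0, 0]
[-1, np.float64(-0.001), np.float64(0.017), 0, 0, 0, -5]
[-1, np.float64(-0.002), np.float64(0.023), 0, 0, 0, -10]
[-1, np.float64(-0.002), np.float64(0.03), 0, 0, 0, -15]
[-1, np.float64(-0.002), np.float64(0.037), 0, 0, 0, -20]
[-1, np.float64(-0.001), np.float64(0.044), 0, 0, 0, -25]
[-1, np.float64(0.001), np.float64(0.05), 0, 0, 0, -30]
[-1, np.float64(0.003), np.float64(0.057), 0, 0, 0, -35]
[-1, np.float64(0.006), np.float64(0.063), 0, 0, 0, -40]
[-1, np.float64(0.009), np.float64(0.069), 0, 0, 0, -45]
[-1, np.float64(0.013), np.float64(0.074), 0, 0, 0, -50]
[-1, np.float64(0.017), np.float64(0.08), 0, 0, 0, -55]
[-1, np.float64(0.021), np.float64(0.085), 0, 0, 0, -60]
[-1, np.float64(0.026), np.float64(0.089), 0, 0, 0, -65]
[-1, np.float64(0.032), np.float64(0.093), 0, 0, 0, -70]
[-1, np.float64(0.038), np.float64(0.097), 0, 0, 0, -75]
[-1, np.float64(0.044), np.float64(0.1), 0, 0, 0, -80]
[-1, np.float64(0.05), np.float64(0.102), 0, 0, 0, -85]
[-1, np.float64(0.056), np.float64(0.104), 0, 0, 0, -90]
[-1, np.float64(0.063), np.float64(0.105), 0, 0, 0, -95]
[-1, np.float64(0.07), np.float64(0.106), 0, 0, 0, -100]
```

Emit:
arm_command:
  increments:
    - [-1,0,0.005,0,0,0,0]
    - [-1,0,0.01,0,0,0,0]
    - [-1,-0.001,0.017,0,0,0,-5]
    - [-1,-0.002,0.023,0,0,0,-10]
    - [-1,-0.002,0.03,0,0,0,-15]
    - [-1,-0.002,0.037,0,0,0,-20]
    - [-1,-0.001,0.044,0,0,0,-25]
    - [-1,0.001,0.05,0,0,0,-30]
    - [-1,0.003,0.057,0,0,0,-35]
    - [-1,0.006,0.063,0,0,0,-40]
    - [-1,0.009,0.069,0,0,0,-45]
    - [-1,0.013,0.074,0,0,0,-50]
    - [-1,0.017,0.08,0,0,0,-55]
    - [-1,0.021,0.085,0,0,0,-60]
    - [-1,0.026,0.089,0,0,0,-65]
    - [-1,0.032,0.093,0,0,0,-70]
    - [-1,0.038,0.097,0,0,0,-75]
    - [-1,0.044,0.1,0,0,0,-80]
    - [-1,0.044,0.1,0,0,0,-80]

```text
t: 20.4
ee_pos: [571.9, 36.7, 46.7]
tool_rot: [[0.38, 0.925, -0.0], [0.925, -0.38, -0.0], [-0.0, 0.0, -1.0]]
wrist_force: [-0.5, 0.9, -1.0]
gripper_width: -0.0
```

```bash
python3 - <<'E'
from pl import *
s=st(); c=plate(("side","wrist")); save(c,"wrist5.png")
c2=shot("side")
for n,k in(("wrist",c),("side",c2)):
  for q in("post",):
    for r in manip.mark_of(q,k)[:2]: print(n,q,r["score"],cf(w(k,r["xyz"])))
E
```

```text
t 20.4 cf [-132.9  -58.3] z 46.714968630554324 F -0.6579590499434967 0.7887932875988536 -1.0253200687154544
side plate cf [-44.1 -67.1] 0.69
side top corners [[-84.0, -10.0], [-85.0, -153.0], [-5.0, -152.0], [-5.0, -15.0]]
wrist top corners [[-87.0, -15.0], [-81.0, -17.0], [-70.0, -5.0], [-80.0, -6.0]]
side post 0.69 [-114.   -59.5]
```

View pics/wrist5.png

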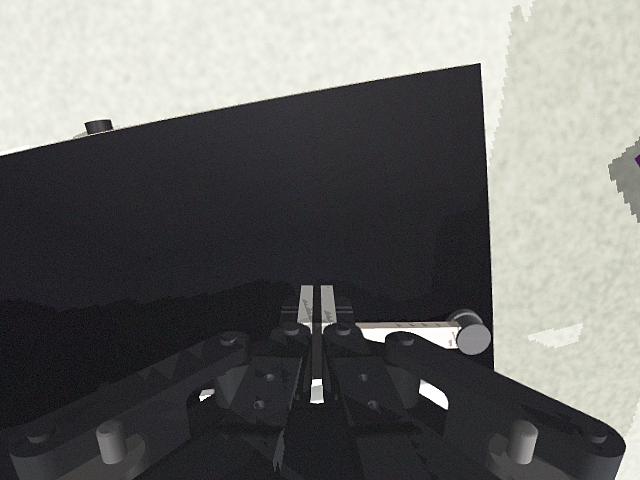

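The post followed: the lever shows at (420,328) and the fingers at (318,300) are behind the post, which is at (-114,-60) in the corner frame, about 20 mm short of the plate. I'll finish slowly.

Emit:
arm_command:
  increments:
    - [-1,-0.001,0.003,0,0,0,-2]
    - [-1,-0.001,0.005,0,0,0,-4]
    - [-1,-0.002,0.008,0,0,0,-6]
    - [-1,-0.002,0.011,0,0,0,-8]
    - [-1,-0.002,0.013,0,0,0,-10]
    - [-1,-0.002,0.016,0,0,0,-12]
    - [-1,-0.002,0.017,0,0,0,-13]
    - [-1,-0.002,0.019,0,0,0,-14]
    - [-1,-0.002,0.019,0,0,0,-14]

```text
t: 21.98
ee_pos: [588.9, 28.2, 46.8]
tool_rot: [[0.143, 0.99, 0.0], [0.99, -0.143, 0.0], [0.0, 0.0, -1.0]]
wrist_force: [0.2, 0.3, 0.2]
gripper_width: 0.0
```

Emit:
arm_command:
  increments:
    - [-1,0,0.001,0,0,0,-1]
    - [-1,0,0.002,0,0,0,-1]
    - [-1,0,0.002,0,0,0,-1]

```text
t: 22.35
ee_pos: [590.3, 27.9, 46.7]
tool_rot: [[0.126, 0.992, -0.001], [0.992, -0.126, 0.0], [-0.0, -0.001, -1.0]]
wrist_force: [-1.4, -0.3, 1.6]
gripper_width: -0.0
```

```bash
python3 -c "
from pl import *
st()"
```

```text
t 22.35 cf [-113.1  -62.9] z 46.749159028575235 F -1.2677149782748782 -0.5595632666097221 1.6134149092045638
```

Emit:
arm_command:
  increments:
    - [-1,0,0.001,0,0,0,0]
    - [-1,0,0.002,0,0,0,0]
    - [-1,0,0.003,0,0,0,0]
    - [-1,0,0.003,0,0,0,0]

```text
t: 22.85
ee_pos: [590.7, 27.8, 46.6]
tool_rot: [[0.126, 0.992, -0.007], [0.992, -0.126, 0.0], [-0.0, -0.007, -1.0]]
wrist_force: [-12.7, -0.4, 11.1]
gripper_width: 0.003
```

The post is firm against the plate: 12.7 N with the TCP stopped. I'll back off, rise and check.

Emit:
arm_command:
  increments:
    - [-1,0,-0.006,0,0,0,0]
    - [-1,0,-0.016,0,0,0,0]
    - [-1,0,-0.022,0,0,0,0]
    - [-1,0,-0.022,-0.04,0,0,0]
    - [-1,0,-0.022,-0.09,0,0,0]
    - [-1,0,-0.022,-0.14,0,0,0]
    - [-1,0,-0.022,-0.18,0,0,0]
    - [-1,0,-0.022,-0.18,0,0,0]
    - [-1,0,-0.022,-0.18,0,0,0]

```text
t: 23.98
ee_pos: [571.3, 30.4, 226.2]
tool_rot: [[0.126, 0.992, -0.0], [0.992, -0.126, 0.0], [0.0, -0.0, -1.0]]
wrist_force: [-0.7, -0.1, -0.4]
gripper_width: 0.002
```

```bash
python3 - <<'E'
from pl import *
s=st(); c=plate(("side","wrist")); save(c,"wrist6.png")
for q in("post","pivot","corner"):
    for r in manip.mark_of(q,c)[:1]: print(q,r["score"],cf(w(c,r["xyz"])))
E
```

```text
t 23.98 cf [-132.1  -64.6] z 226.19123370206555 F -0.6853860570147413 -0.22150220113385674 -0.35717011937956467
side plate cf [-42.9 -65.9] 0.73
side top corners [[-5.0, -15.0], [-84.0, -14.0], [-85.0, -156.0], [-6.0, -154.0]]
post 0.58 [-91.6 -62.6]
pivot 0.97 [-102.2   12.3]
corner 0.66 [-0.4 -1.4]
```

View pics/wrist6.png

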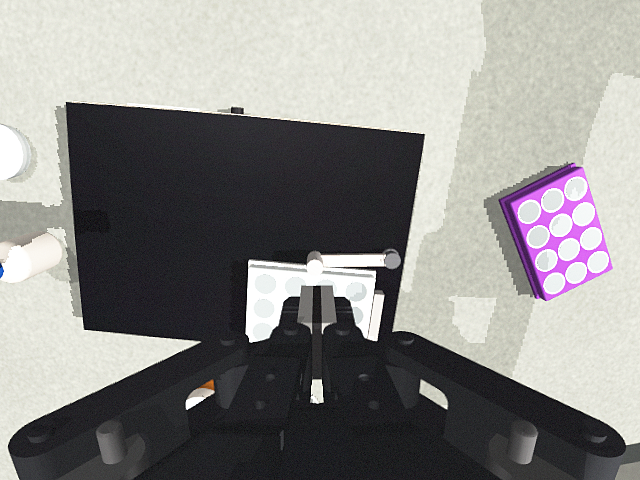

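The post (315,262) is at the plate's near side and the left bar at (376,315) is at the plate's end. I'll shift forward for an unobstructed final check of the corner.

Emit:
arm_command:
  increments:
    - [-1,0,0.04,0,0,0,0]
    - [-1,0,0.08,0,0,0,0]
    - [-1,0,0.12,0,0,0,0]
    - [-1,0,0.16,0,0,0,0]
    - [-1,0,0.18,0,0,0,0]
    - [-1,0,0.18,0,0,0,0]
    - [-1,0,0.18,0,0,0,0]

```text
t: 25.3
ee_pos: [749.6, 7.8, 226.4]
tool_rot: [[0.126, 0.992, -0.001], [0.992, -0.126, 0.0], [0.0, -0.001, -1.0]]
wrist_force: [0.7, 0.1, 0.8]
gripper_width: 0.004
```

```bash
python3 - <<'E'
from pl import *
s=st(); c=plate(("wrist",)); 
for q in("post","pivot","corner","bottle_mid","jar_mid","dish_mid"):
    for r in manip.mark_of(q,c)[:1]: X=w(c,r["xyz"]);print(q,r["score"],cf(X),X)
Z=[[*wf(x,y),z] for x,y,z in [(0,-125,42),(0,-10,42),(-65,0,42),(-10,0,42),(-86,-128,50),(-86,0,50),(0,-128,50),(0,0,50)]]
p=px(c,Z);print(p)
x0,y0=np.maximum(p.min(0).astype(int)-25,0); x1,y1=p.max(0).astype(int)+25
save(c,"wrist7.png",(x0,y0,min(x1,640),min(y1,480)),3); print(x0,y0)
E
```

```text
t 25.3 cf [ 46.9 -48.5] z 226.35408651047868 F 0.6578411807697809 0.29529658180570517 0.7584999913033488
wrist plate cf [-44.5 -64.3] 0.93
wrist top corners [[-82.0, -125.0], [-2.0, -123.0], [-3.0, -3.0], [-82.0, -4.0]]
wrist top corners [[-147.0, 104.0], [-53.0, 163.0], [-93.0, 231.0], [-170.0, 190.0]]
post 0.84 [-90.2 -63.3] [612.6  22.7  51.8]
pivot 0.91 [-99.6   7.1] [618.5  93.4  38. ]
corner 0.66 [-2.5 -3.6] [711.   62.2  30.3]
jar_mid 0.83 [  86.1 -169.6] [ 762.  -118.9   27.9]
[[237.  163.4]
 [362.1 174.6]
 [382.1 101.3]
 [374.2 164.6]
 [235.5  59.8]
 [387.   74.1]
 [231.7 163.5]
 [374.2 176.3]]
206 34
```

View pics/wrist7.png

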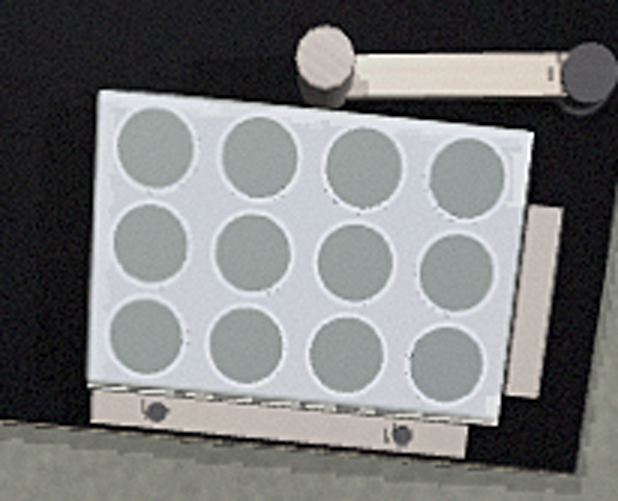

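In the close view the plate is flush along the far bar (bottom) and against the left bar (right), and the post at (326,75) touches the near side. The arm is clear, so I'm handing in.

```bash
python3 -c "
from workcell import manip
print(manip.job_done())"
```

```text
the job is handed in; nothing more can be done
None
```

The plate is home in the corner and the retaining post rests against its near long side. I handed the job in at about 25 s of the 72 s; no verdict is reported.

**What I did:**
- **Far bar:** I pushed the plate with the open fingers until it stopped against the far bar, at about 9.5 N.
- **Left bar:** I pushed it from its right end until it stopped against the left bar, at about 12 N.
- **Lever:** With the fingers shut, I swung the post round onto the plate, firm at about 13 N. Then I backed off and rose clear.

**Last checks:**
- **Plate:** The wrist camera put its centre at about (-44.5, -64) mm in the corner frame, against a target of (-43, -64). The close picture shows it flush with both bars and square.
- **Post:** The network put it at x = -90 mm. The fingertip stop put it at -94, which is the contact position. The 4 mm gap is within the network's error, and the picture shows contact.
- **Corner:** In that last picture the network placed it 3 to 4 mm from my calibration, again within its error.
- **Bystanders:** The jar was seen where it started. The bottle and dish were not measured at the end; the arm kept well clear of both.
- **Arm:** The force was near zero at the end, with nothing touching.

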